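# Vent the steamer and unstack it

## Robot

A 6-joint arm with a two-finger parallel gripper is mounted at the origin on the work surface. World frame = base frame: x ahead of the robot, y to its left, z up, the work surface at z = 0. Lengths are in m, angles in rad, forces in N, time in s.
With the tool pointing down it reaches from about 0.3 to 0.875 m from the base axis. Payload 6.4 kg.
Tool frame: the origin (TCP) lies midway between the tips of the shut fingers; the grasp point (between the pads) lies 19 mm behind it; z points along the fingers, y is the line along which they close (so a half turn about z gives the same grasp; the last joint's range is limited). The gripper opens to 85 mm and grips with 20 to 120 N. Pads are 22 mm wide; open, the fingers measure 114 mm over their backs; the gripper's body (76 mm by 85 mm) begins 54 mm behind the grasp point. The pads swing forward as they close: fully open they stand 13 mm farther back than shut.
Start: joints at [1.094, 0.181, 1.607, -0, 1.354, -0.206], TCP at [0.154, 0.554, 0.231] pointing down, gripper open.
Joint ranges: [-2.99, 2.99], [-0.89, 2.07], [0.3, 2.58], [-1.14, 4.28], [0, 2.63], [-3.12, 3.12]. Speed limits (rad/s): [2.57, 2.57, 3.01, 3.14, 3.14, 3.14].

## Interface

Orientations are given as a unit quaternion [w, x, y, z].
In Python, from bench import status, camera, ctrl gives the robot as it stands. The module is installed in compiled form; this text tells all that it offers.
- The arm moves only by the shell command python3 -m handwheel 'ROWS'. ROWS is JSON, a list that holds one entry, the list of rows, each a list of 7 numbers: the opening, from -1 (shut) to 1 (fully open), then the shift along the tool's x, y, z in cm, then the turn, a rotation vector about the tool's x, y, z in degrees. A call has 1 to 10 rows; each row is the pose to reach, as a shift and turn from the pose commanded when the call began, along the tool's axes at that moment; what a row does not reach only later rows make up. A row lasts 1/8 s, in which the tool goes at most 62.5 mm and 10.7 degrees, less where a joint would pass 70% of its speed; a pose out of reach is approached as far as the arm can. A call with a gripper value outside its range is refused whole. The fingers move at their own pace and stop on an object; the grip force is fixed at half the most. Time passes only in rows, so rows that repeat a pose let the fingers close. It gives the time, the measured TCP pose, the force, the opening and the grip force at its end, in the units of the state.
- status.get_obs(): the state, without advancing time (a new reading comes with each control period).
- camera(name): name is "side" or "top" or "wrist"; returns a dict with "frame" (480x640x3 uint8, blue, green, red), "depth" (480x640 float32, m along the optical axis (not along the pixel's ray), 0 where there is no reading), "fx", "fy", "cx", "cy" (pixels), "extrinsics" (4x4, takes a point from camera to world coordinates); the wrist camera has in their place "hand_eye" (4x4, takes a point from camera to tool coordinates, whose origin is the TCP and whose axes are the flange's). Camera axes: x right, y down, z forward; pixel columns grow to the right and rows downward; lengths in m; the calibration is good to about 2 mm. A picture is of the moment at which its call begins: read the wrist's pose just before it.
- ctrl.hand_in(): hands the job in; it is judged then, once.
The state is a dict: "time_s": time; "q": joint angles; "dq": joint speeds; "joint_efforts": joint torques, N m; "eef_pos": TCP position; "eef_rot": TCP orientation; "wrist_force": force on the tool from outside, world axes, zero at the start; "torque": the same for the moment, N m; "opening": opening from 0.0 (shut) to 1.0 (fully open); "grasp_force": force on a finger pad.
Only numpy, scipy, OpenCV 4.12 (cv2) and the standard library are available. Lean on these libraries where they do the work, as an engineer would, in place of code of your own. Each camera call takes 0.05 s, during which the arm holds its last target. There are 200 camera calls.

## Task

Vent the worktop steamer: push its spring-centred paddle over to the side where the tall steam chimney stands, all the way to its stop but without forcing it, hold it there for a good second, and let it spring back to the middle. Then take the steamer apart: lift off the lid and set it down in the middle of the rectangular wooden board, then lift the basket out and set it down in the middle of the round cork trivet. Keep both upright, set them down rather than drop them, never push the paddle to the other side, and leave the tin and the jar where they are.

Things in the scene. Friction and masses are not known exactly. Their poses are not given: they have to be found in the camera images.
- steamer: White steamer fixed to the worktop, deck 280 (x) x 340 (y) mm, top 50 mm high, with a steel pot on it. Origin: centre of its underside. Its x points away from the robot, its y to the left, at yaw 0. Near its two far corners (x = +105, y = +130 and -130 mm) stand the tall steam chimney and a low filler cup (60 mm wide, 14 mm tall).
- rail_mid (a point): Middle of the low rail along the deck's front, 54 mm above the worktop; axes as the steamer's. The switch pod (60 mm along x, 56 along y, top at 70 mm height) with the paddle is clipped square on the rail at an unmeasured place: its centre is anywhere within 45 mm either way along y. Find it by touch or sight. The rail reaches 150 mm either way; nothing else stands on it.
- paddle_size (a point): Same point as the rail's middle, NOT the paddle's position; it only carries this note. Paddle: black upright plate 46 mm wide (x), 12 mm thick (y). Its hinge, along x over the rail in the pod's middle, is 66 mm above the worktop, its top 146 mm.
- pot_rim (a point): Centre of the pot's mouth, 135 mm above the worktop. The pot is 172 mm wide at the rim and 160 mm at the foot outside, wall 4 mm; its inner floor is 56 mm above the worktop.
- paddle (a joint): Angle of the spring-centred paddle: 0 upright, positive leaning to the steamer's +y, negative to its -y, rigid stops at +0.42 and -0.42 rad. It springs back by itself. The spring takes about 6 N at the stop when pushed 40 mm above the hinge, less higher up; at the stop the force rises steeply. It vents only when home (beyond 0.36 rad); over 30 N on the paddle is forcing it.
- vent: Steam chimney: upright white tube 52 mm wide at its collar, 72 mm tall, with a dark mouth, fixed on the deck near one of its two far corners (the side, steamer +y or -y, varies). Origin: centre of its foot, on the deck.
- lid_center (a point): Centre of the loose steel lid on the pot (182 mm wide, 52 mm tall, 0.22 to 0.45 kg), 26 mm above its underside. Handle: black bar 84 mm long along the lid's x, 20 mm wide (y), from 6 to 26 mm above this point, on two thin feet. A plug 144 mm wide, 6 mm deep under the lid sits in the pot, 9 mm loose all round; off the pot the lid stands on that plug. z is up.
- basket_center (a point): Centre of the loose aluminium basket (140 mm wide at its rim, 132 mm at its foot, 0.2 to 0.4 kg), 30 mm above its underside. It stands on the pot's floor under the lid, about 9 mm loose all round. Its rim is 5 mm above this point. Handle: black T-bar on a thin central post, 64 mm long along the basket's x, 14 mm wide (y), from 11 to 29 mm above this point. z is up.
- board: Rectangular wooden board, 200 (x) x 220 (y) x 18 mm, fixed on the worktop on one side of the steamer (the side varies). Origin: centre of its underside, on the worktop.
- trivet: Round cork trivet, 200 mm wide, 12 mm thick, fixed on the worktop on the other side. Origin: centre of its underside, on the worktop.
- tin: Plain steel food tin, 74 mm wide, 100 mm tall, a bystander. Origin: centre of its underside.
- jar: Glass jar with a steel cap, 72 mm wide, 110 mm tall, a bystander. Origin: centre of its underside.
Things that resemble listed ones, but are neither listed nor needed, are in the scene too. Of the things shaped like the trivet, the cork one is meant. What is shaped like the part that bears lid_center but yellow is not meant.

How it is judged:
By the outcome, as a careful person would: the job done as asked, in the order asked, and still so for the second after the job is handed in, with the robot touching nothing.
It also fails if it takes over 72 s, if anything falls off the work surface, if the arm or the gripper's body presses on something with over 40 N, if the wrist force passes 120 N, or if a joint passes its speed limit or range.

## Working session

There is one attempt and no reset: what is moved stays moved. The work goes in short steps, Python scripts to look and compute and a shell command to move; the robot and the scene stay as the last step left them, time stands still between calls to the robot, and variables do not carry over. Pictures are saved under pics/ and viewed, at most 10 in all, crops included, and the job is handed in when it is done.

```bash
mkdir -p pics
python3 - <<'E'
from bench import status,camera
import cv2,numpy as np
o=status.get_obs();print(o)
for n in("top","side"):
    c=camera(n);cv2.imwrite(f"pics/{n}0.png",c["frame"]);np.savez(f"{n}0.npz",**c)
    print(n,c["fx"],c["fy"],c["cx"],c["cy"],np.round(c["extrinsics"],3).tolist())
E
```

```text
{'time_s': 0.0, 'q': array([ 1.09368266e+00,  1.81579004e-01,  1.60802037e+00, -1.34249507e-06,
        1.35380647e+00, -2.06298654e-01]), 'dq': array([ 0.00048806,  0.00093239,  0.00079967, -0.00113248,  0.00147525,
       -0.00169902]), 'joint_efforts': array([-1.14156835e-04, -4.44840539e+01, -3.51359510e+01, -9.41455050e-05,
        8.61432636e-03, -2.28115204e-05]), 'eef_pos': array([0.15354036, 0.55353598, 0.23035684]), 'eef_rot': array([-3.03178081e-04,  1.34993898e-01,  9.90846015e-01, -8.54399277e-04]), 'wrist_force': array([0.09611317, 0.05927045, 0.3837918 ]), 'torque': array([-0.00547434,  0.03430829,  0.01870338]), 'grasp_force': 0.0, 'opening': 0.9989489633874957}
top 437.4536811490144 437.4536811490144 316.2340166470174 231.33245297483973 [[-0.03, -0.976, 0.214, 0.222], [-1.0, 0.028, -0.01, -0.007], [0.003, -0.215, -0.977, 1.131], [0.0, 0.0, 0.0, 1.0]]
side 571.5723398365711 571.5723398365711 315.869331586525 240.9895659560065 [[0.904, -0.311, 0.294, 0.134], [-0.428, -0.665, 0.613, -0.717], [0.005, -0.679, -0.734, 0.959], [0.0, 0.0, 0.0, 1.0]]
```

View pics/top0.png

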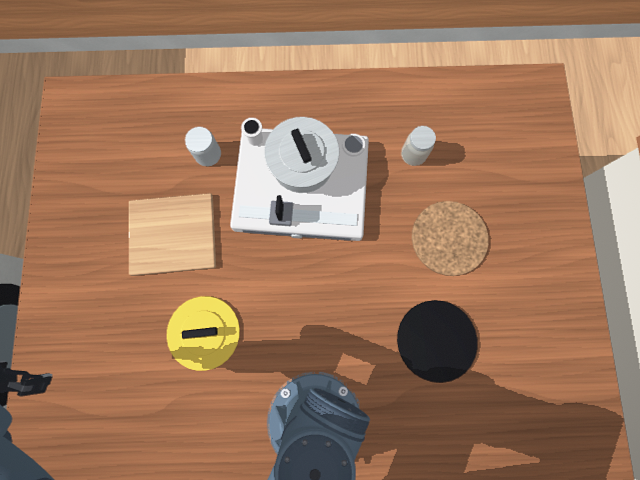

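View pics/side0.png

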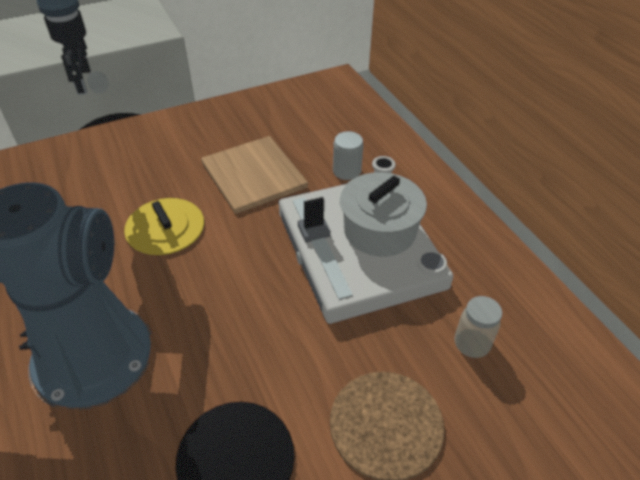

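The top view shows:
- The steamer is at about (302,185). The chimney, with its dark mouth, is at (252,127), on the left (+y). The low cup is at (354,145).
- The paddle is at (280,207) and the steel lid's handle at (301,146).
- The board is at (172,235), the tin at (202,146) and the jar at (419,146).
- There are two trivet shapes: the cork one at (450,238), which is meant, and a black one at (438,340), which is a decoy by colour.
- There are two lids: the steel one at (301,153) on the pot, which is meant, and a yellow one at (203,333), which is a decoy.

```bash
cat > h.py <<'E'
import numpy as np,cv2
from scipy.spatial.transform import Rotation as R
def cloud(c,E=None):
    E=c["extrinsics"] if E is None else E
    v,u=np.mgrid[:480,:640];d=c["depth"]
    p=np.stack([(u-c["cx"])/c["fx"]*d,(v-c["cy"])/c["fy"]*d,d],-1)
    return p@E[:3,:3].T+E[:3,3]
def tool(o):
    T=np.eye(4);q=o["eef_rot"];T[:3,:3]=R.from_quat([q[1],q[2],q[3],q[0]]).as_matrix();T[:3,3]=o["eef_pos"];return T
def rect(P,m):
    (c,s,a)=cv2.minAreaRect((P[m][:,:2]*1000).astype(np.float32));b=cv2.boxPoints((c,s,a))
    e=[b[1]-b[0],b[2]-b[1]];l=max(e,key=np.linalg.norm)
    return np.round(c,1),np.round(s,1),"long-axis deg %.1f"%np.degrees(np.arctan2(l[1],l[0])),"n",m.sum()
def box(m,x0,y0,x1,y1):
    k=np.zeros_like(m);k[y0:y1,x0:x1]=1;return m&k
def clean(m,k=3): return cv2.morphologyEx(m.astype(np.uint8),cv2.MORPH_OPEN,np.ones((k,k)))>0
E
python3 - <<'E'
from h import *
for n in("top","side"):
    c=dict(np.load(n+"0.npz"));P=cloud(c);z=P[...,2];f=c["frame"].astype(int);dark=f.max(2)<75
    hs=cv2.cvtColor(c["frame"],cv2.COLOR_BGR2HSV)
    inxy=lambda x0,x1,y0,y1:(P[...,0]>x0)&(P[...,0]<x1)&(P[...,1]>y0)&(P[...,1]<y1)
    S=inxy(.3,.95,-.2,.25)
    print(n,"deck",rect(P,clean(S&(abs(z-.05)<.006)&(f.min(2)>100))))
    print("lidhandle",rect(P,clean(S&(z>.172)&dark)), "z",np.percentile(z[S&(z>.172)&dark],[5,50,95]))
    ring=S&(z>.14)&(z<.175)&(f.min(2)>90); print("lid",rect(P,clean(ring)))
    print("paddle",rect(P,S&dark&(z>.13)&(z<.155)&(P[...,0]<.55)))
    print("chimney",rect(P,clean(S&(z>.11)&(z<.13)&(P[...,0]>.6))))
    print("board",rect(P,clean(inxy(.2,.8,.15,.6)&(abs(z-.018)<.006)&(hs[...,2]>140)&(hs[...,1]<140),5)))
    T=inxy(.2,.8,-.6,-.15)&(abs(z-.012)<.006);print("trivet",rect(P,clean(T&~dark,5)))
    for nm,y0,y1,h in(("tin",.15,.4,.1),("jar",-.4,-.15,.11)):print(nm,rect(P,clean(inxy(.5,.9,y0,y1)&(abs(z-h)<.007))))
    if n=="top":
        im=cv2.resize(c["frame"][100:260,190:400],None,fx=3.6,fy=3.6,interpolation=cv2.INTER_CUBIC);cv2.imwrite("pics/crop.png",im)
E
```

```text
top deck (array([595.6,  18.5]), array([338.6, 279.1]), 'long-axis deg 84.1', 'n', np.int64(7482))
lidhandle (array([637.7,  12.9]), array([80.5, 19.3]), 'long-axis deg 21.1', 'n', np.int64(277)) z [0.17571955 0.18091043 0.1839345 ]
lid (array([655.8,  16.2]), array([146.9, 138. ]), 'long-axis deg 35.0', 'n', np.int64(1468))
paddle (array([506.6,  70.3]), array([11.8, 45. ]), 'long-axis deg -5.4', 'n', np.int64(100))
chimney (array([714. , 136.2]), array([51.8, 48. ]), 'long-axis deg 1.4', 'n', np.int64(328))
board (array([473.7, 360.8]), array([200.4, 219.1]), 'long-axis deg -86.2', 'n', np.int64(6158))
trivet (array([ 439.9, -367. ]), array([199.2, 194.9]), 'long-axis deg 84.7', 'n', np.int64(4371))
tin (array([696. , 273.2]), array([67.9, 63.1]), 'long-axis deg 5.0', 'n', np.int64(529))
jar (array([ 680.3, -291.3]), array([63.3, 60.8]), 'long-axis deg 23.6', 'n', np.int64(475))
side deck (array([594.7,  20.2]), array([342.6, 277.8]), 'long-axis deg 84.1', 'n', np.int64(7710))
lidhandle (array([637.1,  10.6]), array([81.5, 17.5]), 'long-axis deg 20.6', 'n', np.int64(261)) z [0.173842   0.18015149 0.18307615]
lid (array([626.1,  21.6]), array([146. , 145.7]), 'long-axis deg 13.5', 'n', np.int64(1241))
paddle (array([505.3,  67.7]), array([10.3, 42.4]), 'long-axis deg -4.0', 'n', np.int64(128))
chimney (array([682.7,  43.1]), array([257.9,  70.7]), 'long-axis deg 66.7', 'n', np.int64(464))
board (array([471.5, 361.7]), array([197.7, 225.2]), 'long-axis deg -86.6', 'n', np.int64(4233))
trivet (array([ 441.1, -367.1]), array([199.2, 197.8]), 'long-axis deg 17.0', 'n', np.int64(9673))
tin (array([694.9, 274.4]), array([69.6, 64.8]), 'long-axis deg 69.0', 'n', np.int64(396))
jar (array([ 679.2, -290.5]), array([63.6, 63.8]), 'long-axis deg -87.6', 'n', np.int64(804))
```

View pics/crop.png

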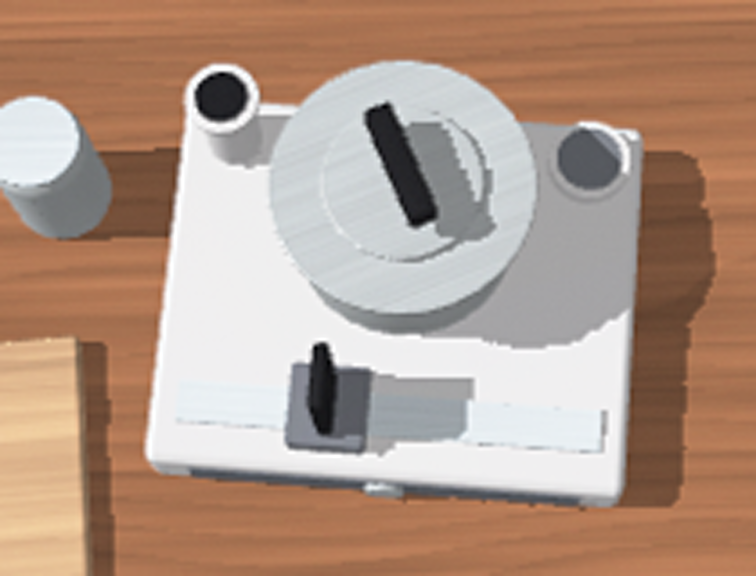

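The crop confirms the tall chimney with the dark mouth at the deck's far-left (+y) corner, the low cup at far right, the steel lid on the pot, and the paddle on its grey pod left of the rail's middle. The yaw is -5.9°. I'll push the paddle towards +y, starting from its -y side.

```bash
cat > rel.py <<'E'
# usage: rel.py x y z(mm) yaw_of_tool_y(deg)  -> shift cm / turn deg in tool axes
import sys
from h import *
from bench import status
x,y,z,w=map(float,sys.argv[1:5]);o=status.get_obs();T=tool(o)
a=np.radians(w);Y=np.array([np.cos(a),np.sin(a),0]);Z=np.array([0,0,-1.]);G=np.c_[np.cross(Y,Z),Y,Z]
print(np.round(T[:3,:3].T@(np.array([x,y,z])/1000-T[:3,3])*100,2),np.round(R.from_matrix(T[:3,:3].T@G).as_rotvec(degrees=True),1),"t",round(o["time_s"],2),"yaw",round(float(np.degrees(np.arctan2(T[1,1],T[0,1]))),1))
E
python3 rel.py 502 31 200 84.1
```

```text
[-47.55 -41.03   3.1 ] [-0.1 -0.  -9.6] t 0.1 yaw 74.5
```

```bash
python3 -m handwheel '[[[-1,-47.5,-41,3,0,0,-9.6],[-1,-47.5,-41,3,0,0,-9.6],[-1,-47.5,-41,3,0,0,-9.6],[-1,-47.5,-41,3,0,0,-9.6],[-1,-47.5,-41,3,0,0,-9.6],[-1,-47.5,-41,3,0,0,-9.6],[-1,-47.5,-41,3,0,0,-9.6],[-1,-47.5,-41,3,0,0,-9.6],[-1,-47.5,-41,3,0,0,-9.6],[-1,-47.5,-41,3,0,0,-9.6]]]'; python3 -m handwheel '[[[-1,0,0,0,0,0,0],[-1,0,0,0,0,0,0],[-1,0,0,0,0,0,0]]]'; python3 rel.py 502 31 121 84.1
```

```text
time_s: 1.35
eef_pos: [0.5007, 0.0327, 0.2012]
eef_rot: [-0.0, 0.052, 0.999, 0.0]
wrist_force: [0.9, 0.7, 0.7]
opening: -0.001
grasp_force: 0.0
time_s: 1.72
eef_pos: [0.4993, 0.0357, 0.2013]
eef_rot: [-0.0, 0.051, 0.999, 0.0]
wrist_force: [-0.0, -0.4, -0.5]
opening: -0.003
grasp_force: 0.0
[-0.32 -0.44  8.03] [ 0.  -0.   0.1] t 1.73 yaw 84.2
```

```bash
python3 -m handwheel '[[[-1,-0.3,-0.5,0,0,0,0],[-1,-0.3,-0.5,4,0,0,0],[-1,-0.3,-0.5,8,0,0,0],[-1,-0.3,-0.5,8,0,0,0]]]'; python3 -c "
from bench import status,camera;import cv2
c=camera('side');cv2.imwrite('pics/s1.png',cv2.resize(c['frame'][130:330,230:430],None,fx=3,fy=3))"
```

```text
time_s: 2.22
eef_pos: [0.4998, 0.0302, 0.1189]
eef_rot: [-0.003, 0.051, 0.999, 0.0]
wrist_force: [-1.0, 0.7, 0.9]
opening: -0.004
grasp_force: 0.0
```

View pics/s1.png

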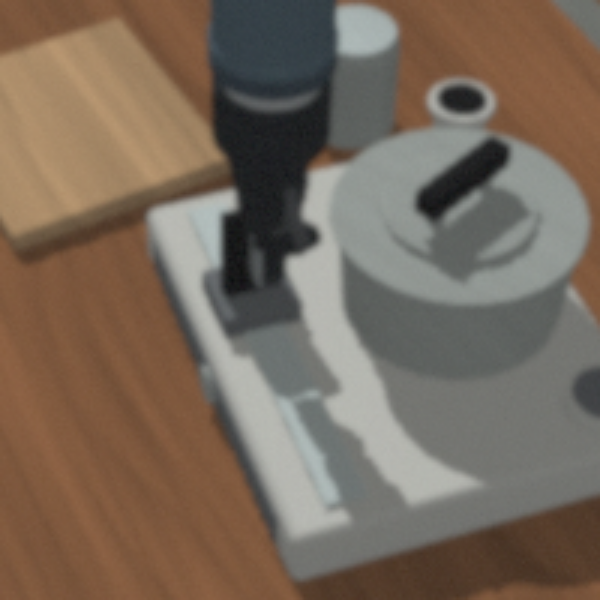

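The gripper's shut fingers stand just right of the paddle in this crop, at about (265,250), with the paddle at (235,250). I'll creep towards +y now and watch the force.

```bash
python3 -m handwheel '[[[-1,0,0.5,0,0,0,0],[-1,0,1.0,0,0,0,0],[-1,0,1.4,0,0,0,0],[-1,0,1.8,0,0,0,0],[-1,0,2.2,0,0,0,0],[-1,0,2.2,0,0,0,0]]]'|grep -E "pos|force"; python3 -m handwheel '[[[-1,0,0.3,0,0,0,0],[-1,0,0.6,0,0,0,0],[-1,0,0.6,0,0,0,0]]]'|grep -E "pos|force";  python3 -m handwheel '[[[-1,0,0.3,0,0,0,0],[-1,0,0.6,0,0,0,0],[-1,0,0.6,0,0,0,0]]]'|grep -E "pos|force"
```

```text
eef_pos: [0.5047, 0.0515, 0.1214]
wrist_force: [-0.8, -0.3, -0.8]
grasp_force: 0.0
eef_pos: [0.5054, 0.0573, 0.1215]
wrist_force: [-0.7, -0.7, 0.4]
grasp_force: 0.4
eef_pos: [0.506, 0.0633, 0.1213]
wrist_force: [0.5, -1.6, -1.0]
grasp_force: 0.7
```

```bash
python3 -m handwheel '[[[-1,0,0.3,0,0,0,0],[-1,0,0.6,0,0,0,0],[-1,0,0.6,0,0,0,0]]]'|grep -E "pos|force"; python3 -m handwheel '[[[-1,0,0.2,0,0,0,0],[-1,0,0.4,0,0,0,0],[-1,0,0.4,0,0,0,0]]]'|grep -E "pos|force"
cat > pad.py <<'E'
from h import *
from bench import camera
for n in("side","top"):
    c=camera(n);P=cloud(c);Q=P[...,:2]-[.505,.0695];a=np.radians(-5.9);X=Q@[np.cos(a),np.sin(a)];Y=Q@[-np.sin(a),np.cos(a)];z=P[...,2]
    m=(abs(X)<.023)&(c["frame"].max(2)<75)&(Y>-.02)&(Y<.07)&(z>.1)&(z<.15)
    for lo in(.1,.11,.12,.13,.135,.14):
        k=m&(z>=lo)&(z<lo+.006);print(n,lo,k.sum(),np.round(np.percentile(Y[k],[5,50,95])*1000,1) if k.sum()else"")
E
python3 pad.py
```

```text
eef_pos: [0.5066, 0.0692, 0.1214]
wrist_force: [0.1, -3.0, -0.8]
grasp_force: 1.0
eef_pos: [0.507, 0.0732, 0.1214]
wrist_force: [-0.2, -2.5, -0.5]
grasp_force: 1.2
side 0.1 44 [ 5.3  8.3 12. ]
side 0.11 23 [ 7.9 12.1 15. ]
side 0.12 25 [-2.9 13.8 18. ]
side 0.13 30 [-9.1  2.8 20.5]
side 0.135 46 [-9.5  8.8 24.5]
side 0.14 28 [-9.9 -3.7 22.9]
top 0.1 0 
top 0.11 0 
top 0.12 0 
top 0.13 0 
top 0.135 0 
top 0.14 0
```

```bash
for i in 1 2 ; do python3 -m handwheel '[[[-1,0,0.1,0,0,0,0],[-1,0,0.2,0,0,0,0],[-1,0,0.2,0,0,0,0]]]'|grep -E "pos|force"; done; python3 pad.py | grep side
```

```text
eef_pos: [0.5073, 0.0751, 0.1214]
wrist_force: [-0.1, -3.7, -1.1]
grasp_force: 1.3
eef_pos: [0.5075, 0.0771, 0.1215]
wrist_force: [0.7, -3.9, -0.5]
grasp_force: 1.5
side 0.1 57 [ 6.5 11.2 14.1]
side 0.11 31 [11.9 14.7 19.2]
side 0.12 24 [ 1.7 19.1 22.7]
side 0.13 41 [-5.4 10.1 25.5]
side 0.135 48 [-5.4 24.3 31.9]
side 0.14 29 [-6.1 -1.1 30.2]
```

```bash
for i in 1 2 ; do python3 -m handwheel '[[[-1,0,0.05,0,0,0,0],[-1,0,0.15,0,0,0,0],[-1,0,0.15,0,0,0,0]]]'|grep -E "pos|force"; done; python3 pad.py | grep side
```

```text
eef_pos: [0.5076, 0.0786, 0.1215]
wrist_force: [0.0, -4.0, -1.0]
grasp_force: 1.6
eef_pos: [0.5078, 0.0801, 0.1214]
wrist_force: [-0.7, -3.6, -1.1]
grasp_force: 1.7
side 0.1 45 [ 9.5 12.4 16. ]
side 0.11 28 [12.3 16.8 21.1]
side 0.12 27 [ 5.3 18.9 23.5]
side 0.13 40 [-2.4 12.  28.5]
side 0.135 42 [-2.2 27.7 34.7]
side 0.14 26 [-2.9  2.1 30. ]
```

```bash
python3 -m handwheel '[[[-1,0,0.1,0,0,0,0],[-1,0,0.1,0,0,0,0]]]'|grep -E "pos|force"; python3 -m handwheel '[[[-1,0,0.1,0,0,0,0],[-1,0,0.1,0,0,0,0]]]'|grep -E "pos|force"
```

```text
eef_pos: [0.5079, 0.0808, 0.1214]
wrist_force: [-0.1, -5.4, -0.9]
grasp_force: 2.2
eef_pos: [0.5079, 0.081, 0.1214]
wrist_force: [-0.9, -9.3, -1.2]
grasp_force: 3.9
```

The force rises to 9 N and the position stalls, so the paddle is home. I'll hold, then back off gently.

```bash
python3 -m handwheel '[[[-1,0,0,0,0,0,0],[-1,0,0,0,0,0,0],[-1,0,0,0,0,0,0],[-1,0,0,0,0,0,0],[-1,0,0,0,0,0,0],[-1,0,0,0,0,0,0],[-1,0,0,0,0,0,0],[-1,0,0,0,0,0,0],[-1,0,0,0,0,0,0],[-1,0,0,0,0,0,0]]]'|grep -E "pos|force|time"; python3 -m handwheel '[[[-1,0,0,0,0,0,0],[-1,0,0,0,0,0,0],[-1,0,-1,0,0,0,0],[-1,0,-2,0,0,0,0],[-1,0,-3,0,0,0,0],[-1,0,-4,0,0,0,0],[-1,0,-5.5,0,0,0,0],[-1,0,-5.5,0,0,0,0]]]'|grep -E "pos|force|time"; python3 pad.py; python3 rel.py 637 12 240 111
```

```text
time_s: 8.07
eef_pos: [0.5079, 0.081, 0.1214]
wrist_force: [-1.9, -9.5, 0.1]
grasp_force: 3.8
time_s: 9.07
eef_pos: [0.5022, 0.0262, 0.1214]
wrist_force: [0.5, 0.5, -0.0]
grasp_force: 0.0
side 0.1 20 [-4.7 -2.8 -1.3]
side 0.11 20 [-4.9 -2.5 -0.8]
side 0.12 19 [-4.2 -3.  -0.8]
side 0.13 18 [-5.5 -2.5 -0.8]
side 0.135 17 [-5.2 -2.8 -0.7]
side 0.14 26 [-4.8 -2.1  2.6]
top 0.1 0 
top 0.11 0 
top 0.12 0 
top 0.13 0 
top 0.135 0 
top 0.14 0 
[-13.55  -0.1  -11.86] [  0.   0. -27.] t 9.18 yaw 84.0
```

```bash
python3 -m handwheel '[[[-1,0,0,-6,0,0,0],[-1,0,0,-12,0,0,0],[0.5,-13.5,0,-12,0,0,-27],[0.5,-13.5,0,-12,0,0,-27],[0.5,-13.5,0,-12,0,0,-27],[0.5,-13.5,0,-12,0,0,-27]]]'|grep -E "pos|force|time|open"
python3 - <<'E'
from h import *
from bench import status,camera
c=dict(np.load("top0.npz"));P=cloud(c);z=P[...,2];Q=P[...,:2]-[.637,.012];a=np.radians(21);X=Q@[np.cos(a),np.sin(a)];Y=Q@[-np.sin(a),np.cos(a)]
for y0 in(-60,-45,-30,-20,20,30,45):
    k=(abs(X)<.02)&(abs(Y*1000-y0)<5);print(y0,k.sum(),np.round(np.median(z[k])*1000,1))
o=status.get_obs();T=tool(o);c=camera("wrist");P=cloud(c,T@c["hand_eye"]);z=P[...,2]
m=(z>.174)&(z<.188)&(c["frame"].max(2)<75)&(abs(P[...,0]-.637)<.07)&(abs(P[...,1]-.012)<.07)
print(rect(P,clean(m)),np.median(z[m]));cv2.imwrite("pics/w1.png",c["frame"])
E
python3 rel.py 637 12 155 111
```

```text
time_s: 9.93
eef_pos: [0.6368, 0.0138, 0.2403]
wrist_force: [0.2, 0.5, 0.7]
opening: 0.747
grasp_force: 0.0
-60 63 140.7
-45 64 146.2
-30 67 146.7
-20 63 146.5
20 68 146.5
30 66 146.3
45 66 146.6
(array([638.4,  13. ]), array([83.1, 19.6]), 'long-axis deg 20.9', 'n', np.int64(5020)) 0.18137959967288714
[-0.01 -0.21  8.58] [ 0.  -0.1 -0. ] t 9.97 yaw 111.0
```

View pics/w1.png

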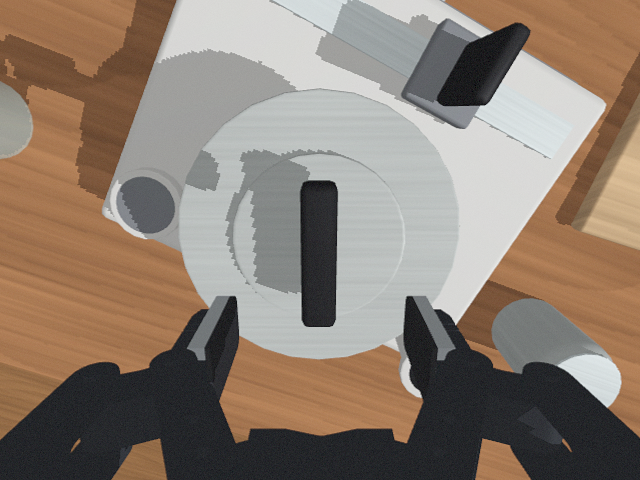

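The wrist view shows the gripper squarely over the lid's handle at (319,253), with the fingers either side of it at (225,320) and (425,320). Next I'll descend and grip.

```bash
python3 -m handwheel '[[[0.3,-0.1,-0.1,4,0,0,0],[0.3,-0.1,-0.1,7.5,0,0,0],[0.3,-0.1,-0.1,8.6,0,0,0],[0.3,-0.1,-0.1,8.6,0,0,0],[-1,-0.1,-0.1,8.6,0,0,0],[-1,-0.1,-0.1,8.6,0,0,0],[-1,-0.1,-0.1,8.6,0,0,0],[-1,-0.1,-0.1,8.6,0,0,0],[-1,-0.1,-0.1,8.6,0,0,0]]]'; python3 -m handwheel '[[[-1,0,0,0,0,0,0],[-1,0,0,-0.5,0,0,0],[-1,0,0,-1.5,0,0,0],[-1,0,0,-3,0,0,0],[-1,0,0,-3,0,0,0]]]'
```

```text
time_s: 11.1
eef_pos: [0.639, 0.0127, 0.1575]
eef_rot: [0.001, -0.183, 0.983, -0.0]
wrist_force: [-1.2, -0.5, 7.3]
opening: 0.222
grasp_force: 60.1
time_s: 11.72
eef_pos: [0.6391, 0.0127, 0.1877]
eef_rot: [0.002, -0.183, 0.983, -0.001]
wrist_force: [0.3, -0.0, -3.5]
opening: 0.222
grasp_force: 58.9
```

```bash
python3 rel.py 472.5 361 240 111
```

```text
[ 3.   38.49 -5.31] [-0.1  0.2  0.1] t 11.72 yaw 111.1
```

```bash
python3 -m handwheel '[[[-1,0,0,-3,0,0,0],[-1,0.2,2,-5.3,0,0,0],[-1,0.6,7,-5.3,0,0,0],[-1,1,12.5,-5.3,0,0,0],[-1,1.5,18.5,-5.3,0,0,0],[-1,2,24.5,-5.3,0,0,0],[-1,2.5,30.5,-5.3,0,0,0],[-1,2.8,35.5,-5.3,0,0,0],[-1,3,38.5,-5.3,0,0,0],[-1,3,38.5,-5.3,0,0,0]]]'
python3 - <<'E'
from h import *
from bench import camera
c=camera("side");cv2.imwrite("pics/s2.png",c["frame"])
E
python3 rel.py 472.5 361 60 111
```

```text
time_s: 12.98
eef_pos: [0.469, 0.364, 0.2389]
eef_rot: [-0.0, -0.185, 0.983, 0.0]
wrist_force: [0.1, -0.3, -2.9]
opening: 0.223
grasp_force: 59.4
[-0.18 -0.24 17.88] [-0.   0.   0.3] t 13.03 yaw 111.3
```

View pics/s2.png

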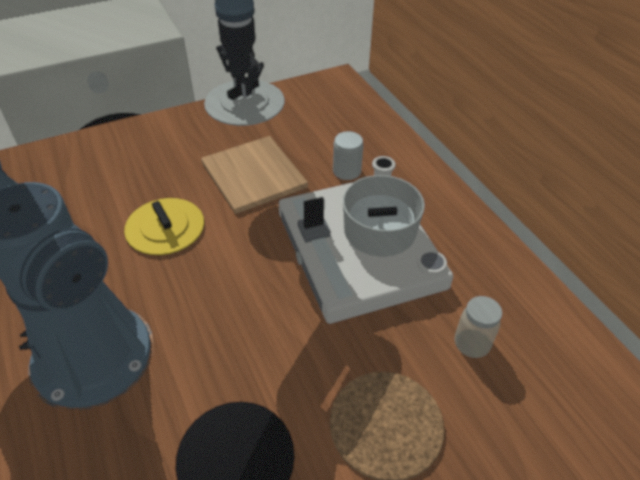

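The lid hangs level in the gripper at (244,101), up above the board at (255,172). The open pot shows the basket's T-bar at (382,211). Now I'll lower it slowly onto the board.

```bash
python3 -m handwheel '[[[-1,-0.1,-0.2,4,0,0,0],[-1,-0.2,-0.3,9,0,0,0],[-1,-0.2,-0.3,14,0,0,0],[-1,-0.2,-0.3,17,0,0,0],[-1,-0.2,-0.3,18,0,0,0],[-1,-0.2,-0.3,18.4,0,0,0],[-1,-0.2,-0.3,18.4,0,0,0]]]'|grep -E "pos|force"; python3 -m handwheel '[[[-1,0,0,0.2,0,0,0],[-1,0,0,0.4,0,0,0],[-1,0,0,0.4,0,0,0]]]'|grep -E "pos|force"; python3 -m handwheel '[[[-1,0,0,0.2,0,0,0],[-1,0,0,0.3,0,0,0],[-1,0,0,0.3,0,0,0]]]'|grep -E "pos|force"
```

```text
eef_pos: [0.4754, 0.3595, 0.0559]
wrist_force: [-0.3, 0.2, -3.3]
grasp_force: 59.3
eef_pos: [0.4743, 0.3593, 0.0506]
wrist_force: [0.4, -0.3, -2.6]
grasp_force: 59.3
eef_pos: [0.4742, 0.3592, 0.0473]
wrist_force: [0.4, 0.6, -2.9]
grasp_force: 59.3
```

```bash
for i in 1 2; do python3 -m handwheel '[[[-1,0,0,0.1,0,0,0],[-1,0,0,0.1,0,0,0]]]'|grep -E "pos|force"; done
```

```text
eef_pos: [0.4744, 0.3592, 0.0464]
wrist_force: [0.9, 0.3, -3.0]
grasp_force: 59.5
eef_pos: [0.4745, 0.3593, 0.0462]
wrist_force: [-4.4, -2.1, 5.3]
grasp_force: 60.4
```

Contact is made (force +5 N), so I'll release and rise, then look at the pot.

```bash
python3 -m handwheel '[[[0,0,0,0,0,0,0],[0.3,0,0,0,0,0,0],[0.3,0,0,0,0,0,0],[0.3,0,0,-1,0,0,0],[0.3,0,0,-5,0,0,0],[0.3,0,0,-11,0,0,0],[0.3,0,0,-17,0,0,0],[0.3,0,0,-21,0,0,0],[0.3,0,0,-21,0,0,0]]]'|grep -E "pos|force|open"
python3 - <<'E'
from h import *
from bench import camera
for n in("top","side"):
    c=camera(n);P=cloud(c);z=P[...,2];f=c["frame"];dark=f.max(2)<75
    S=(P[...,0]>.55)&(P[...,0]<.72)&(P[...,1]>-.07)&(P[...,1]<.1)
    print(n,"pot rim",rect(P,clean(S&(abs(z-.135)<.006),2)))
    k=S&dark&(z>.095)&(z<.125);print("T",rect(P,k),np.percentile(z[k],[5,50,95]) if k.sum() else "")
    L=(abs(P[...,0]-.47)<.13)&(abs(P[...,1]-.36)<.14);print("lid handle",rect(P,L&dark&(z>.055)&(z<.075)),"lid flange",rect(P,L&(abs(z-.0295)<.005)&(f.min(2)>90)))
E
```

```text
eef_pos: [0.4765, 0.3603, 0.2611]
wrist_force: [0.5, 0.4, -0.6]
opening: 0.651
grasp_force: 0.0
top pot rim (array([504. ,  33.4]), array([168.7, 543.9]), 'long-axis deg -9.1', 'n', np.int64(339))
T (array([640.2,  13.6]), array([13.7, 61.5]), 'long-axis deg -19.2', 'n', np.int64(135)) [0.11023662 0.11495204 0.11797365]
lid handle (array([474.5, 357.5]), array([82.2, 19.6]), 'long-axis deg 21.3', 'n', np.int64(266)) lid flange (array([471.2, 358.2]), array([188.7, 181.2]), 'long-axis deg 12.5', 'n', np.int64(2820))
side pot rim (array([ 411.6, -258. ]), array([1058.7,  170.7]), 'long-axis deg 49.7', 'n', np.int64(512))
T (array([639.6,  11.8]), array([15.9, 61.3]), 'long-axis deg -20.9', 'n', np.int64(247)) [0.09942681 0.11143888 0.11660851]
lid handle (array([473.5, 354.9]), array([81.5, 20.4]), 'long-axis deg 17.6', 'n', np.int64(223)) lid flange (array([474.1, 360.8]), array([188.3, 178. ]), 'long-axis deg 73.4', 'n', np.int64(1912))
```

The lid sits within about 3 mm of the board's middle. Next is the basket's T-bar at (640,13), with its long axis at -20°, so the tool y yaw is 70°.

```bash
python3 rel.py 640 13 230 70
```

```text
[ -3.   -38.26   2.6 ] [ 0.   0.  41.1] t 16.38 yaw 111.1
```

```bash
python3 -m handwheel '[[[0.3,0,-6,0,0,0,0],[0.3,-1,-12,0,0,0,8],[0.3,-1.5,-18,0,0,0,16],[0.3,-2,-24,0,0,0,24],[0.3,-2.5,-30,0,0,0,32],[0.3,-3,-36,1,0,0,41],[0.3,-3,-38.2,2.6,0,0,41],[0.3,-3,-38.2,2.6,0,0,41],[0.3,-3,-38.2,2.6,0,0,41]]]'|grep -E "pos|force|open"
python3 - <<'E'
from h import *
from bench import status,camera
o=status.get_obs();T=tool(o);c=camera("wrist");P=cloud(c,T@c["hand_eye"]);z=P[...,2]
m=(z>.106)&(z<.122)&(c["frame"].max(2)<75)&(abs(P[...,0]-.64)<.06)&(abs(P[...,1]-.013)<.06)
print(rect(P,clean(m)),np.median(z[m]));cv2.imwrite("pics/w2.png",c["frame"])
E
python3 rel.py 640 13 88 70
```

```text
eef_pos: [0.6389, 0.015, 0.2286]
wrist_force: [0.1, 0.3, -0.1]
opening: 0.648
grasp_force: 0.0
(array([640.7,  13.5]), array([12.8, 63.2]), 'long-axis deg -20.1', 'n', np.int64(1712)) 0.11521363665662743
[-0.16 -0.19 14.14] [ 0.  -0.   0.2] t 17.55 yaw 70.2
```

View pics/w2.png

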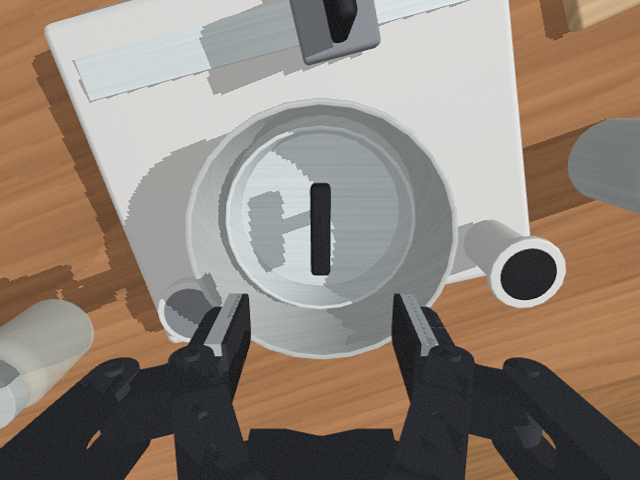

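The wrist view shows the T-bar at (320,228) lined up between the fingers, with the basket inside the pot. I'll narrow the fingers, descend, grip and lift straight up.

```bash
python3 -m handwheel '[[[-0.1,-0.2,-0.1,2,0,0,0],[-0.1,-0.2,-0.1,6,0,0,0],[-0.1,-0.2,-0.1,10,0,0,0],[-0.1,-0.2,-0.1,13,0,0,0],[-0.1,-0.2,-0.1,14.1,0,0,0],[-0.1,-0.2,-0.1,14.1,0,0,0],[-1,-0.2,-0.1,14.1,0,0,0],[-1,-0.2,-0.1,14.1,0,0,0],[-1,-0.2,-0.1,14.1,0,0,0],[-1,-0.2,-0.1,14.1,0,0,0]]]'|grep -E "pos|force|open"; python3 -m handwheel '[[[-1,0,0,0,0,0,0],[-1,0,0,-0.5,0,0,0],[-1,0,0,-2,0,0,0],[-1,0,0,-4,0,0,0],[-1,0,0,-6.5,0,0,0],[-1,0,0,-9,0,0,0],[-1,0,0,-11,0,0,0],[-1,0,0,-14,0,0,0],[-1,0,0,-15,0,0,0],[-1,0,0,-15,0,0,0]]]'|grep -E "pos|force|open"; python3 rel.py 440.5 -367 240 70
```

```text
eef_pos: [0.6427, 0.0119, 0.0904]
wrist_force: [-0.6, 1.0, 6.1]
opening: 0.152
grasp_force: 61.5
eef_pos: [0.6416, 0.0119, 0.2392]
wrist_force: [-0.4, -0.2, -4.0]
opening: 0.155
grasp_force: 60.1
[  6.   -42.47  -0.1 ] [0.  0.1 0.1] t 20.05 yaw 70.1
```

```bash
python3 -m handwheel '[[[-1,0.4,-3,0,0,0,0],[-1,1.1,-8,0,0,0,0],[-1,1.9,-13.5,0,0,0,0],[-1,2.8,-19.5,0,0,0,0],[-1,3.6,-25.5,0,0,0,0],[-1,4.4,-31.5,0,0,0,0],[-1,5.2,-37,0,0,0,0],[-1,5.8,-41,0,0,0,0],[-1,6,-42.5,0,0,0,0],[-1,6,-42.5,0,0,0,0]]]'|grep -E "pos|force|open"
python3 - <<'E'
from h import *
from bench import camera
c=camera("side");cv2.imwrite("pics/s3.png",c["frame"])
E
python3 rel.py 439 -366.5 60 70
```

```text
eef_pos: [0.4395, -0.3672, 0.2372]
wrist_force: [0.7, 0.8, -3.8]
opening: 0.151
grasp_force: 60.0
[ 0.07 -0.08 17.75] [ 0.1 -0.1  0.1] t 21.35 yaw 70.1
```

View pics/s3.png

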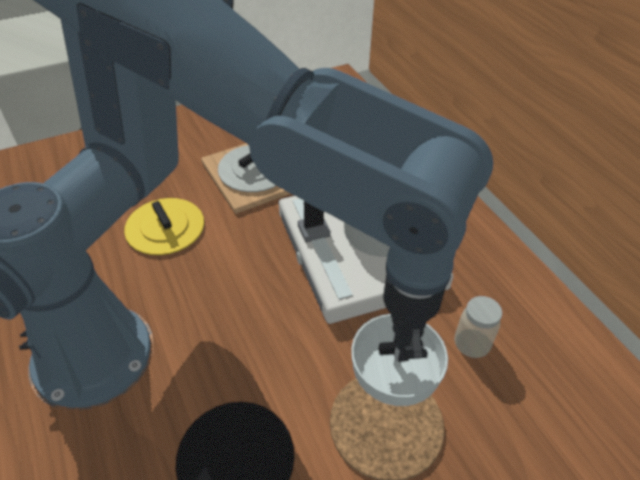

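The basket hangs level at (400,360), above the cork trivet at (387,425), and the lid rests on the board at (250,170). I'll lower the basket gently.

```bash
python3 -m handwheel '[[[-1,0,0,4,0,0,0],[-1,0,0,9,0,0,0],[-1,0,0,14,0,0,0],[-1,0,0,17,0,0,0],[-1,0,0,18,0,0,0],[-1,0,0,18.4,0,0,0],[-1,0,0,18.4,0,0,0]]]'|grep -E "pos|force"; python3 -m handwheel '[[[-1,0,0,0.2,0,0,0],[-1,0,0,0.4,0,0,0],[-1,0,0,0.5,0,0,0],[-1,0,0,0.5,0,0,0]]]'|grep -E "pos|force"; for i in 1 2; do python3 -m handwheel '[[[-1,0,0,0.1,0,0,0],[-1,0,0,0.1,0,0,0]]]'|grep -E "pos|force"; done
```

```text
eef_pos: [0.4411, -0.3677, 0.0558]
wrist_force: [-0.3, 0.5, -3.9]
grasp_force: 60.0
eef_pos: [0.44, -0.3672, 0.0494]
wrist_force: [-0.7, -0.1, -3.6]
grasp_force: 60.0
eef_pos: [0.44, -0.3672, 0.0483]
wrist_force: [0.2, -1.0, -4.0]
grasp_force: 60.0
eef_pos: [0.4401, -0.3671, 0.0473]
wrist_force: [0.5, -0.3, -4.0]
grasp_force: 60.0
```

```bash
for i in 1 2; do python3 -m handwheel '[[[-1,0,0,0.1,0,0,0],[-1,0,0,0.1,0,0,0]]]'|grep -E "pos|force"; done
```

```text
eef_pos: [0.4402, -0.3673, 0.0466]
wrist_force: [-0.2, -0.4, -3.5]
grasp_force: 60.2
eef_pos: [0.4402, -0.3673, 0.0464]
wrist_force: [-2.4, 3.0, 5.3]
grasp_force: 61.4
```

Contact again, so I'll release and rise, then check.

```bash
python3 -m handwheel '[[[-0.3,0,0,0,0,0,0],[-0.1,0,0,0,0,0,0],[-0.1,0,0,0,0,0,0],[-0.1,0,0,-1,0,0,0],[-0.1,0,0,-5,0,0,0],[-0.1,0,0,-11,0,0,0],[-0.1,0,0,-17,0,0,0],[-0.1,0,0,-20,0,0,0],[-0.1,0,0,-20,0,0,0]]]'|grep -E "pos|force|open"
python3 - <<'E'
from h import *
from bench import camera,status
c=camera("top");cv2.imwrite("pics/t9.png",c["frame"]);P=cloud(c);z=P[...,2];f=c["frame"];dark=f.max(2)<75
r=lambda x,y,d:(abs(P[...,0]-x)<d)&(abs(P[...,1]-y)<d)
print("T",rect(P,r(.44,-.367,.06)&dark&(z>.06)&(z<.08)),"paddle",rect(P,r(.506,.069,.05)&dark&(z>.13)&(z<.155)))
print("lid",rect(P,r(.472,.36,.07)&dark&(z>.055)&(z<.075)))
print("tin",rect(P,clean(r(.695,.274,.06)&(abs(z-.1)<.007))),"jar",rect(P,clean(r(.68,-.29,.06)&(abs(z-.11)<.007))))
print(status.get_obs()["time_s"])
E
```

```text
eef_pos: [0.4413, -0.3686, 0.2497]
wrist_force: [-0.6, -0.8, 0.3]
opening: 0.446
grasp_force: 0.0
T (array([0., 0.]), array([0., 0.]), 'long-axis deg 0.0', 'n', np.int64(0)) paddle (array([505.1,  70.6]), array([11.8, 43.6]), 'long-axis deg -6.3', 'n', np.int64(102))
lid (array([474.7, 357.7]), array([83. , 19.5]), 'long-axis deg 21.3', 'n', np.int64(263))
tin (array([696.6, 273.2]), array([65.4, 66.4]), 'long-axis deg -5.2', 'n', np.int64(524)) jar (array([ 680.8, -292.1]), array([62. , 61.2]), 'long-axis deg 26.6', 'n', np.int64(472))
24.9
```

View pics/t9.png

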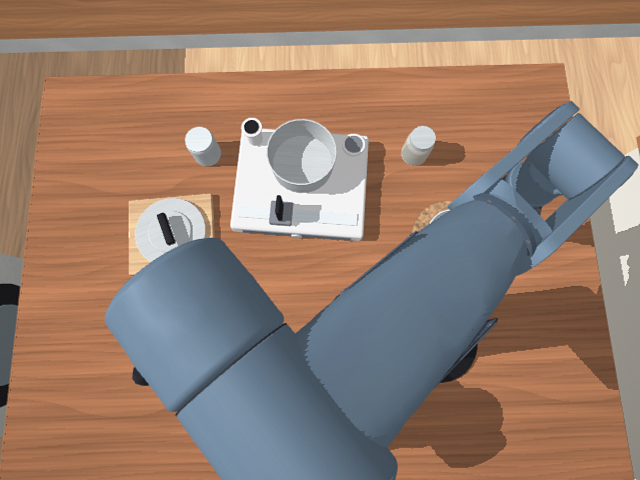

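The top view shows the lid centred on the board at (170,232), the pot empty, the paddle upright, and the tin and jar unmoved. The arm hides the trivet, so I'll check the basket with the wrist camera.

Run:
```python
from h import *
from bench import camera,status
o=status.get_obs();c=camera("wrist");P=cloud(c,tool(o)@c["hand_eye"]);z=P[...,2]
r=(abs(P[...,0]-.44)<.08)&(abs(P[...,1]+.367)<.08)
m=r&(c["frame"].max(2)<75)&(z>.06)&(z<.08);print("T",rect(P,clean(m)),np.median(z[m]))
print("rim",rect(P,clean(r&(abs(z-.047)<.004)&(c["frame"].min(2)>90),2)))
```

```text
T (array([ 438.1, -366.9]), array([12.6, 63. ]), 'long-axis deg -20.2', 'n', np.int64(1185)) 0.07118873607299869
rim (array([ 445.5, -364.9]), array([143.5, 156.6]), 'long-axis deg -0.6', 'n', np.int64(2139))
```

The basket stands upright on the trivet, its T-bar 2 mm from the middle with its top at 71 mm, as expected. Handing in.

```bash
python3 -c "
from bench import ctrl;print(ctrl.hand_in())"
```

```text
the job is handed in; nothing more can be done
None
```

I vented the steamer on the chimney side (held at the stop for over a second, about 9 N, then sprung back upright), set the lid about 3 mm from the board's middle and the basket about 2 mm from the cork trivet's middle, both upright, and handed the job in at about 25 s with the tin and jar unmoved.

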